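Open the cellar's transfer valve with the box key

TASK

Open the wine transfer valve with the T-handled box key: put the key's square socket down the valve's collar, and turn it while pressing down until it drops fully home over the square stem. Then turn the stem a quarter turn anticlockwise (seen from above) to its stop, and let go, leaving the key standing in the valve. Leave the bottle, the bowl and the mallet where they are.

Things in the scene. Friction and masses are not known exactly. Their poses are not given: they have to be found in the camera images.
- key: Steel T-handled box key, 109 mm tall, about 0.45 kg, standing loose and upright on its socket. Origin: centre of its underside; z up the shank. Lower end: square box socket, 39 mm outside (55 mm over corners), mouth 31 mm square and 33 mm deep, sides parallel to the key's x and y; closed head above up to z = 42 mm, then a round shank of 18 mm diameter and the crossbar.
- key_bar (a point): Middle of the key's crossbar, 98 mm above the key's underside, on its axis: the place to grip. The bar runs along the key's x: 120 mm long, 16 mm thick (y), 22 mm tall (z).
- valve: Steel transfer valve fixed level on the bench. Origin: centre of the underside of its grey foot plate (130 x 120 mm). Its pipe lies along y, 200 mm long, with end flanges of 86 mm diameter whose tops are 88 mm up. In the middle stands a dark round collar, open at the top, with the brass stem inside.
- collar_rim (a point): Centre of the collar's open mouth, 120 mm above the valve's underside; z is the collar's axis. Collar 80 to 92 mm outside diameter; bore 59 mm, widening to about 71 mm over its top 10 mm; 45 mm deep.
- stem_top (a point): Centre of the flat top of the brass stem: 28 mm square, 30 mm tall, top edges bevelled 3 mm in over 5 mm. The yaw given here is the valve's, NOT the stem's: which way the stem's sides face differs every time and must be found by feel. The socket rides on the top until their sides line up (within about 6 degrees, every quarter turn), then it can drop 30 mm to the collar's floor.
- well_floor (a point): The point on the collar's axis at the floor of its bore, 75 mm above the valve's underside, where the key's origin comes to lie when the key is fully home; z up.
- stem (a joint): Turn of the stem from shut, rad: 0 = shut (start), on a hard stop; grows anticlockwise seen from above; 1.571 = fully open, on the other hard stop. Stiff: about 0.25 N m to turn; stays where left. Turning the key clockwise only presses the stem on its shut stop, so a search that way cannot drag it along.
- wine_bottle: Bystander: full green glass bottle, 76 mm diameter, 290 mm tall, standing. Origin: centre of its underside.
- bowl: Bystander: white bowl, 110 mm diameter, 45 mm tall. Origin: centre of its underside.
- mallet: Bystander: wooden mallet, 240 mm long, lying flat. Origin under its middle; handle along its -x.
Things that resemble listed ones, but are neither listed nor needed, are in the scene too. Leave any red look-alike of the key alone.

How it is judged (in metres and radians):
On the way, in this order (a step that is already met when the one before it is completed fails the run):
1. the key has dropped fully home over the stem (z of key in the frame of well_floor below 0.004 m and horizontal distance between key and well_floor below 0.004 m and angle between key's own z axis and vertical below 0.1 rad), for 0.1 s.
2. the stem is turned to its open stop with the key home on it (value of joint stem above 1.48 rad and z of key in the frame of well_floor below 0.005 m), for 0.1 s.
At the end, for the whole second after the job is handed in: The stem stands fully open (turned at least 1.48 of 1.571 rad), and the key stands still and released in the collar, fully home over the stem: its underside within 4 mm of the collar's floor, within 4 mm of the axis, upright within 0.1 rad (all of step 1 and value of joint stem above 1.48 rad and linear speed of key below 0.02 m/s); the robot touches nothing.
It fails at once if a bystander (bottle, bowl or mallet) is moved more than 30 mm or the bottle is tipped (distance of any of wine_bottle, bowl, mallet from where it was at the start of the episode above 0.03 m or angle between wine_bottle's own z axis and vertical above 0.4 rad).
It also fails if it takes over 64 s, if anything falls off the work surface, if the arm or the gripper's body presses on something with over 40 N, if the wrist force passes 120 N, or if a joint passes its speed limit or range.

ROBOT

A 6-joint arm with a two-finger parallel gripper is mounted at the origin on the work surface. World frame = base frame: x ahead of the robot, y to its left, z up, the work surface at z = 0. Lengths are in mm, angles in rad, forces in N, time in s.
With the tool pointing down it reaches from about 375 to 975 mm from the base axis. Payload 3.8 kg.
Tool frame: the origin (TCP) lies on the centre line of the jaws, within the pads' length; the fingertips stand 8 mm ahead of it and the grasp point (between the pads) lies 11 mm behind it; z points along the fingers, y is the line along which they close (so a half turn about z gives the same grasp; the last joint's range is limited). The gripper opens to 85 mm and grips with 20 to 120 N. Pads are 22 mm wide; open, the fingers measure 114 mm over their backs; the gripper's body (76 mm by 85 mm) begins 54 mm behind the grasp point. The pads swing forward as they close: fully open they stand 13 mm farther back than shut.
Start: joints at [-1.158, 0.264, 1.604, -0, 1.274, -0.037], TCP at [293.474, -607.858, 239.28] pointing down, gripper open.
Joint ranges: [-2.63, 2.63], [-0.94, 2.18], [0.31, 2.57], [-1.31, 4.45], [0, 2.66], [-2.55, 2.55]. Speed limits (rad/s): [2.57, 2.57, 3.14, 3.14, 3.14, 3.14].

INTERFACE

Orientations are given as a unit quaternion [w, x, y, z].
In Python, from bench import monitor, get_image, camera_model, ticket gives the robot as it stands. The module is installed in compiled form; this text tells all that it offers.
- The arm moves only by the tool send_rows, never from a script. Its argument "moves" is a list that holds one entry, the list of rows, each a list of 5 numbers: the shift along the tool's x, y, z in mm, then the turn about the tool's z in rad, then the finger opening in mm, from 0 to 85.4. In form: [[[x, y, z, roll, grip], ...]]. A call has 1 to 10 rows; each row is the pose to reach, as a shift and turn from the pose commanded when the call began, along the tool's axes at that moment; what a row does not reach only later rows make up. A row lasts 1/10 s, in which the tool goes at most 50 mm and 8.59 degrees, less where a joint would pass 70% of its speed; a pose out of reach is approached as far as the arm can. A call with a gripper value outside its range is refused whole. The fingers move at their own pace and stop on an object; the grip force is fixed at half the most. Time passes only in rows, so rows that repeat a pose let the fingers close. It gives the time, the measured TCP pose, the force, the opening and the grip force at its end, in the units of the state.
- monitor.state(): the state, without advancing time (a new reading comes with each control period).
- get_image(name): name is "scene" or "top"; returns the picture (400x640x3 uint8, red, green, blue); there is no depth.
- camera_model(name): a dict with "camera_matrix" (3x3 intrinsics, pixels), "k1" (the pictures are not rectified: a ray, as slopes to the right and down, at radius r is drawn at 1 + k1 r^2 times it, then the intrinsics apply), "view" (4x4, takes a point from world to camera coordinates). Camera axes: x right, y down, z forward; pixel columns grow to the right and rows downward; lengths in mm; the calibration is good to about 2 mm. A picture is of the moment at which its call begins. camera_model takes no time and is no camera call.
- ticket.job_done(): hands the job in; it is judged then, once.
The state is a dict: "clock": time; "qpos": joint angles; "joint_vel": joint speeds; "effort": joint torques, N m; "position": TCP position; "tcp_rot": TCP orientation; "ft_force": force on the tool from outside, world axes, zero at the start; "wrist_torque": the same for the moment, N m; "gripper_width": opening from 0.0 (shut) to 1.0 (fully open); "gripper_force": force on a finger pad.
Only numpy, scipy, OpenCV 4.12 (cv2) and the standard library are available. Lean on these libraries where they do the work, as an engineer would, in place of code of your own. Each camera call takes 0.05 s, during which the arm holds its last target. There are 200 camera calls.

## Working session

There is one attempt and no reset: what is moved stays moved. The work goes in short steps, Python scripts to look and compute and a tool call to move; the robot and the scene stay as the last step left them, time stands still between calls to the robot, and variables do not carry over. Pictures are saved under pics/ and viewed, at most 10 in all, crops included, and the job is handed in when it is done.

Besides the shell and the picture viewer there is one more tool, called after "Emit:" as name(argument=value, ...), one argument or row to a line, values as JSON. send_rows: Moves the arm, as the interface text tells. Its arguments: {"type":"object","properties":{"moves":{"type":"array","items":{"type":"array","items":{"type":"array","items":{"type":"number"}}}}},"required":["moves"]}

```bash
mkdir -p pics; python3 - <<'E'
from bench import monitor,get_image,camera_model
import cv2
for n in("scene","top"):
    cv2.imwrite(f"pics/{n}0.png",get_image(n)[:,:,::-1]); print(n,camera_model(n))
print(monitor.state())
E
```

```text
scene {'camera_matrix': array([[362.53241368,   0.        , 313.74593941],
       [  0.        , 362.53241368, 201.43497842],
       [  0.        ,   0.        ,   1.        ]]), 'k1': -0.019644511490181496, 'view': array([[ 6.30987211e-01,  7.75788923e-01, -2.58572872e-03,
        -3.85763370e+02],
       [ 5.78362368e-01, -4.72626708e-01, -6.64921774e-01,
        -2.18117922e+02],
       [-5.17061032e-01,  4.18061648e-01, -7.46908528e-01,
         1.38722448e+03],
       [ 0.00000000e+00,  0.00000000e+00,  0.00000000e+00,
         1.00000000e+00]])}
top {'camera_matrix': array([[462.93609446,   0.        , 314.76986227],
       [  0.        , 462.93609446, 198.20797643],
       [  0.        ,   0.        ,   1.        ]]), 'k1': -0.13211365004860734, 'view': array([[ 1.62040415e-02, -9.99768057e-01, -1.41866689e-02,
         6.11510522e+01],
       [-9.97587309e-01, -1.52075119e-02, -6.77369405e-02,
         5.52070245e+02],
       [ 6.75054855e-02,  1.52500531e-02, -9.97602348e-01,
         1.10888398e+03],
       [ 0.00000000e+00,  0.00000000e+00,  0.00000000e+00,
         1.00000000e+00]])}
{'clock': 0.1, 'qpos': array([-1.15785864e+00,  2.64685453e-01,  1.60526939e+00,  2.97050982e-05,
        1.27371965e+00, -3.69103722e-02]), 'joint_vel': array([-0.00011189, -0.00073122, -0.00248514, -0.000794  , -0.00063409,
       -0.00175091]), 'effort': array([-4.53797588e-05, -5.16709363e+01, -3.68589735e+01, -4.15067609e-05,
        6.27748886e-03,  2.37593945e-06]), 'position': array([ 293.24292595, -607.23622951,  238.06412165]), 'tcp_rot': array([-1.02522687e-03,  9.74811499e-01,  2.23027931e-01, -1.80608391e-04]), 'ft_force': array([-0.27105867,  0.23880224, -0.52771772]), 'wrist_torque': array([-0.00160594,  0.01582141, -0.01371226]), 'gripper_force': 0.0, 'gripper_width': 1.0027184561536842}
```

View pics/scene0.png

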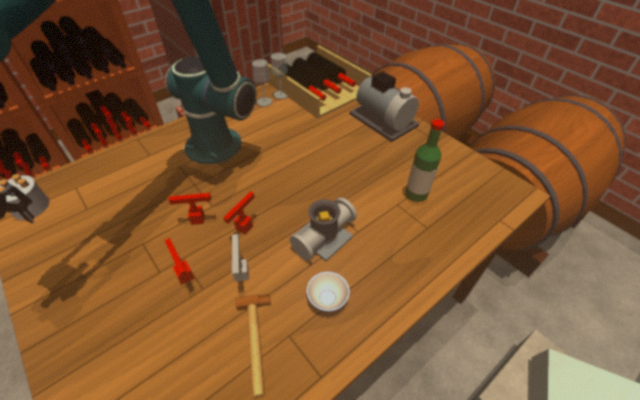

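View pics/top0.png

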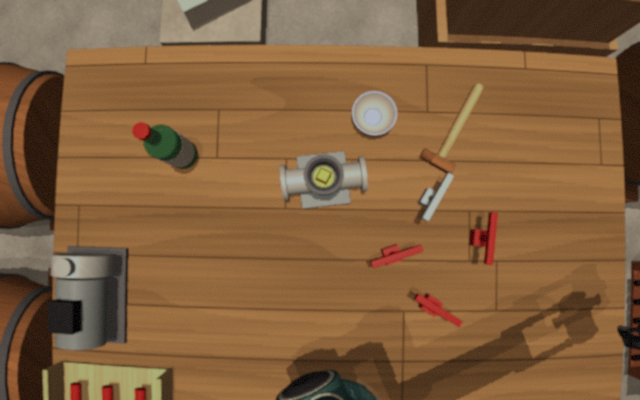

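The grey key stands at top (438,197), with its socket at about (428,196). The valve collar is at top (323,176) with the brass stem inside. The red look-alikes, mallet, bowl and bottle are all clear. I'll zoom in for accurate pixels.

```bash
python3 - <<'E'
import cv2,numpy as np
t=cv2.imread("pics/top0.png")
a=cv2.resize(t[140:240,270:470],None,fx=4,fy=4,interpolation=cv2.INTER_CUBIC)
cv2.imwrite("pics/topz.png",a)
E
cat > h.py <<'E'
import numpy as np,cv2
from bench import camera_model
def inv(n,uv,z):
    c=camera_model(n);K=c["camera_matrix"];V=c["view"]
    p=cv2.undistortPoints(np.array([[uv]],float),K,np.array([c["k1"],0,0,0,0.]))[0,0]
    R=V[:3,:3];o=-R.T@V[:3,3];d=R.T@np.array([p[0],p[1],1]);return o+d*(z-o[2])/d[2]
def proj(n,P):
    c=camera_model(n);V=c["view"]
    r,_=cv2.Rodrigues(V[:3,:3]);return cv2.projectPoints(np.array([P],float),r,V[:3,3],c["camera_matrix"],np.array([c["k1"],0,0,0,0.]))[0][0,0]
E
```

```text
(no output)
```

View pics/topz.png

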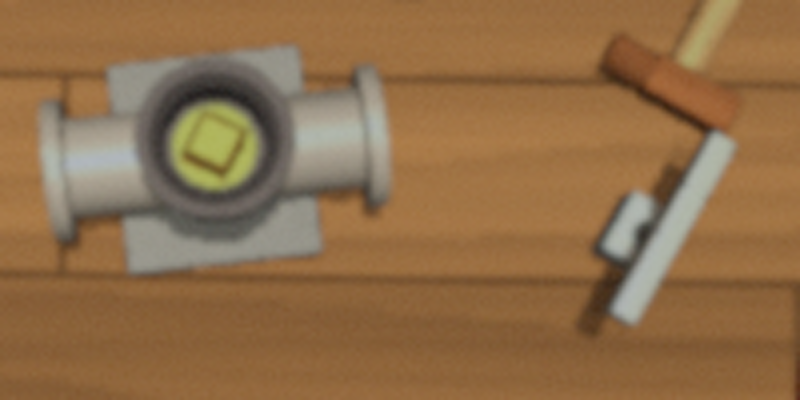

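```bash
python3 - <<'E'
from h import *
f=lambda x,y:(270+x/4-.375,140+y/4-.375)
w=lambda x,y,z:inv("top",f(x,y),z)
C=[w(*p,109) for p in((718,130),(736,142),(634,325),(610,312))]
for c in C: print("bar",c)
print("barc",sum(C)/4, "len",np.linalg.norm(C[0]-C[3]),np.linalg.norm(C[1]-C[2]),np.linalg.norm(C[1]-C[0]),"yaw",[np.arctan2(*(d[1::-1])) for d in(C[0]-C[3],C[1]-C[2])])
print("collar rim",w(216,135,120),"stem top",w(215,139,105),"floor",w(215,144,75))
S=[w(*p,104) for p in((212,111),(247,126),(232,168),(185,147))]
for i in range(4):
    d=S[(i+1)%4]-S[i];print("stem edge",np.linalg.norm(d),np.degrees(np.arctan2(d[1],d[0]))%90)
F=[w(*p,z) for p,z in(((108,67),8),((298,46),8),((322,250),8),((130,273),8))]
print("foot",sum(F)/4,[np.linalg.norm(F[i]-F[i-1]) for i in range(4)], [np.degrees(np.arctan2(*(F[i]-F[i-1])[1::-1]))%90 for i in range(4)])
print("flange tops", w(52,172,43),w(375,140,43))
print("mallet",w(672,83,30))
b=sum(C)/4; print("check scene bar",proj("scene",b),"collar",proj("scene",w(216,135,120)))
E
python3 -c "
import cv2;t=cv2.imread('pics/scene0.png');cv2.imwrite('pics/scz.png',cv2.resize(t[185:315,210:370],None,fx=4.5,fy=4.5,interpolation=cv2.INTER_CUBIC))"
```

```text
bar [ 608.89896809 -235.3410052   109.        ]
bar [ 602.24199849 -245.69768013  109.        ]
bar [ 497.82772444 -186.93214574  109.        ]
bar [ 504.94743341 -173.27455902  109.        ]
barc [ 553.47903111 -210.31134752  109.        ] len 121.07091022716604 119.81539407413554 12.31161889808865 yaw [np.float64(-0.5382630364454325), np.float64(-0.5126259138104612)]
collar rim [599.93518507  49.46286065 120.        ] stem top [599.48373081  49.94795083 105.        ] floor [600.15629591  49.82779896  75.        ]
stem edge 21.56225143853799 67.48162386034933
stem edge 25.347346322733348 71.24891366644036
stem edge 29.106888233461703 66.65502126940277
stem edge 25.55736646944849 54.18919332298785
foot [599.00602415  49.8451526    8.        ] [np.float64(128.60422966978805), np.float64(118.54504689428688), np.float64(127.50721619418619), np.float64(118.8635243491947)] [np.float64(7.14343500986059), np.float64(7.1912460225057515), np.float64(7.283857283954603), np.float64(7.720105597535053)]
flange tops [585.65241838 147.04547553  43.        ] [607.78332258 -45.98670743  43.        ]
mallet [ 647.50718098 -228.96673618   30.        ]
check scene bar [236.03831095 251.53264473] collar [324.84035944 210.67499576]
```

View pics/scz.png

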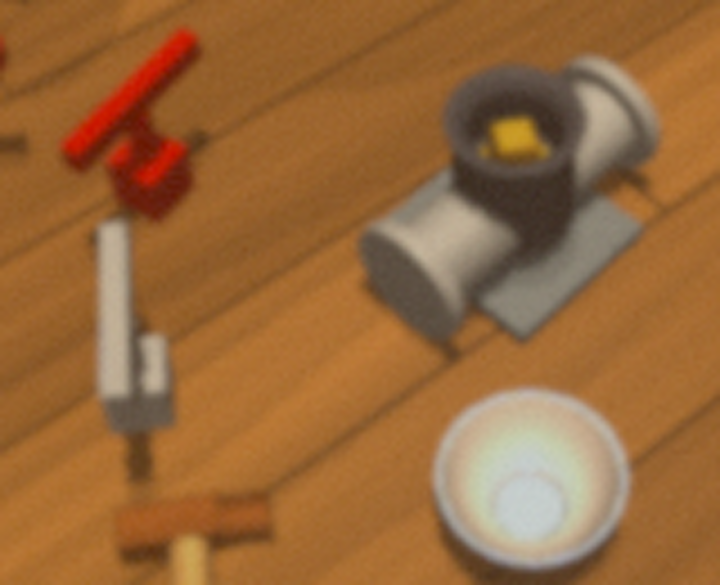

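Key bar: (553, -210), yaw -0.525; the 121 mm bar length matches. Valve axis: (600, 50), and the foot measures 128 x 119 mm, which also matches. Stem sides look to be near 67° mod 90. Moving above the key.

Emit:
send_rows(
  moves=[
    [[407,-245,59,0.975,60],[407,-245,59,0.975,60],[407,-245,59,0.975,60],[407,-245,59,0.975,60],[407,-245,59,0.975,60],[407,-245,59,0.975,60],[407,-245,59,0.975,60],[407,-245,59,0.975,60],[407,-245,59,0.975,60],[407,-245,59,0.975,60]],
  ],
)

```text
clock: 1.1
position: [554.2, -207.3, 179.4]
tcp_rot: [-0.0, 0.966, -0.259, -0.001]
ft_force: [-0.5, 0.0, 0.4]
gripper_width: 0.699
gripper_force: 0.0
```

Emit:
send_rows(
  moves=[
    [[0,0,0,0,60],[0,0,0,0,60],[0,0,0,0,60]],
  ],
)

```text
clock: 1.4
position: [552.9, -210.9, 180.1]
tcp_rot: [0.0, 0.966, -0.26, -0.0]
ft_force: [0.0, 0.5, 0.4]
gripper_width: 0.706
gripper_force: 0.0
```

```bash
cat >> h.py <<'E'
from bench import monitor
def st():
    s=monitor.state();q=s["tcp_rot"];yaw=2*np.arctan2(q[2],q[1])
    print("t",round(s["clock"],2),"pos",np.round(s["position"],1),"yaw",round((yaw+np.pi)%(2*np.pi)-np.pi,3),"q6",round(s["qpos"][5],2),"F",np.round(s["ft_force"],1),"T",np.round(s["wrist_torque"],2),"w",round(s["gripper_width"]*85.4,1),s["gripper_force"]);return s["position"],yaw
def go(x,y,z,w):
    p,a=st();d=np.array([x,y,z])-p;c,s=np.cos(a),np.sin(a)
    print("move",np.round([d[0]*c+d[1]*s,d[0]*s-d[1]*c,-d[2]],1),"roll",round((a-w+np.pi)%(2*np.pi)-np.pi,3))
E
python3 -c "
from h import *
go(553.5,-210.3,96,-.525)
from bench import get_image
cv2.imwrite('pics/top1.png',get_image('top')[:,:,::-1][130:270,340:540].repeat(4,0).repeat(4,1))"
```

```text
t 1.4 pos [ 552.9 -210.9  180.1] yaw -0.526 q6 1.69 F [0.  0.5 0.4] T [0.03 0.03 0.02] w 60.3 0.0
move [ 0.2 -0.8 84.1] roll -0.001
```

View pics/top1.png

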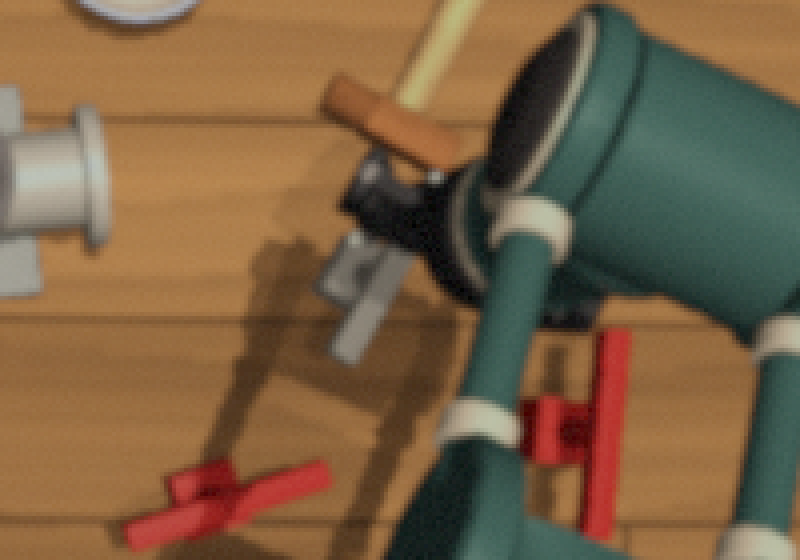

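The gripper is over the grey key's bar, with its left finger at crop (370,190). The red keys and mallet are clear. Descending to grip.

Emit:
send_rows(
  moves=[
    [[0,-1,30,0,60],[0,-1,55,0,60],[0,-1,75,0,60],[0,-1,84,0,60],[0,-1,84,0,60],[0,-1,84,0,40],[0,-1,84,0,25],[0,-1,84,0,10],[0,-1,84,0,5],[0,-1,84,0,5]],
  ],
)

```text
clock: 2.45
position: [555.0, -210.2, 97.8]
tcp_rot: [0.001, 0.966, -0.259, 0.001]
ft_force: [-0.9, -2.8, 5.2]
gripper_width: 0.167
gripper_force: 60.3
```

Emit:
send_rows(
  moves=[
    [[0,0,0,0,5],[0,0,0,0,5],[0,0,0,0,5],[0,0,-10,0,5],[0,0,-20,0,5],[0,0,-20,0,5],[0,0,-20,0,5]],
  ],
)

```text
clock: 3.15
position: [553.9, -209.2, 116.3]
tcp_rot: [-0.0, 0.966, -0.26, 0.0]
ft_force: [-0.6, -0.9, -4.5]
gripper_width: 0.169
gripper_force: 59.1
```

```bash
python3 -c "
from h import *
go(599.7,49.7,235,0)"
```

```text
t 3.15 pos [ 553.9 -209.2  116.3] yaw -0.525 q6 1.69 F [-0.6 -0.9 -4.5] T [ 0.   -0.03 -0.04] w 14.4 59.05167102813721
move [ -90.2 -246.9 -118.7] roll -0.525
```

Key lifted; the 4.5 N matches its weight. Going up and over to the collar, with yaw 0 for a clockwise search.

Emit:
send_rows(
  moves=[
    [[0,0,-45,0,5],[0,0,-90,0,5],[0,0,-130,-0.1,5],[-18,-49,-130,-0.2,5],[-36,-98,-130,-0.3,5],[-54,-147,-130,-0.4,5],[-72,-196,-130,-0.5,5],[-90,-247,-130,-0.525,5],[-90,-247,-130,-0.525,5],[-90,-247,-130,-0.525,5]],
  ],
)

```text
clock: 4.15
position: [599.5, 52.0, 245.2]
tcp_rot: [-0.0, 1.0, 0.002, -0.001]
ft_force: [0.7, -0.2, -5.5]
gripper_width: 0.173
gripper_force: 60.0
```

Emit:
send_rows(
  moves=[
    [[0,0,0,0,5],[0,0,0,0,5],[0,0,0,0,5]],
  ],
)

```text
clock: 4.45
position: [599.7, 47.9, 246.1]
tcp_rot: [0.0, 1.0, -0.001, -0.0]
ft_force: [-0.6, -0.5, -5.6]
gripper_width: 0.171
gripper_force: 60.0
```

```bash
python3 -c "
from h import *
go(599.7,49.7,235,0)
from bench import get_image
s=get_image('scene')[:,:,::-1][130:270,240:400];t=get_image('top')[:,:,::-1][130:270,240:400]
cv2.imwrite('pics/c2.png',cv2.resize(np.vstack([s,t]) if 0 else np.hstack([s,t]),None,fx=2.5,fy=2.5,interpolation=cv2.INTER_CUBIC))"
```

```text
t 4.45 pos [599.7  47.9 246.1] yaw -0.002 q6 1.61 F [-0.6 -0.5 -5.6] T [ 0.01  0.01 -0.02] w 14.6 60.02687394618988
move [-0.  -1.8 11.1] roll -0.002
```

View pics/c2.png

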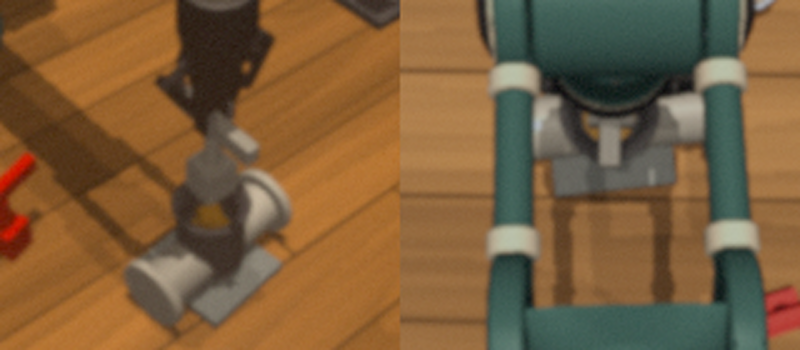

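The key hangs upright over the collar, with its head above the mouth in the scene half at (212,175). Descending slowly.

Emit:
send_rows(
  moves=[
    [[0,-1,8,0,5],[0,-1.5,16,0,5],[0,-1.5,23,0,5],[0,-1.5,23,0,5],[0,-1.5,23,0,5]],
  ],
)

```text
clock: 5.05
position: [599.6, 51.0, 222.6]
tcp_rot: [0.0, 1.0, -0.0, -0.001]
ft_force: [0.1, 0.0, -4.0]
gripper_width: 0.169
gripper_force: 60.1
```

Emit:
send_rows(
  moves=[
    [[0,0,3,0,5],[0,0,6,0,5],[0,0,8,0,5],[0,0,10,0,5],[0,0,10,0,5]],
  ],
)

```text
clock: 5.55
position: [599.7, 50.9, 212.9]
tcp_rot: [0.0, 1.0, -0.0, -0.0]
ft_force: [0.1, 0.3, -4.7]
gripper_width: 0.17
gripper_force: 60.1
```

```bash
python3 -c "
from h import *
go(599.7,49.7,203,0)"
```

```text
t 5.55 pos [599.7  50.9 212.9] yaw -0.0 q6 1.61 F [ 0.1  0.3 -4.7] T [0.02 0.1  0.07] w 14.5 60.075920820236206
move [0.  1.2 9.9] roll -0.0
```

Emit:
send_rows(
  moves=[
    [[0,0.7,2,0,5],[0,0.7,4,0,5],[0,0.7,6,0,5],[0,0.7,6,0,5]],
  ],
)

```text
clock: 5.95
position: [599.6, 50.2, 206.8]
tcp_rot: [0.0, 1.0, -0.0, -0.0]
ft_force: [-0.2, 0.0, -4.1]
gripper_width: 0.172
gripper_force: 60.1
```

Emit:
send_rows(
  moves=[
    [[0,0,1,0,5],[0,0,2,0,5],[0,0,3,0,5],[0,0,3,0,5]],
  ],
)

```text
clock: 6.35
position: [599.8, 50.2, 204.1]
tcp_rot: [0.0, 1.0, -0.0, -0.0]
ft_force: [0.5, 0.1, -4.1]
gripper_width: 0.17
gripper_force: 60.1
```

```bash
python3 -c "
from h import *
st()"
```

```text
t 6.35 pos [599.8  50.2 204.1] yaw -0.0 q6 1.61 F [ 0.5  0.1 -4.1] T [-0.01  0.04 -0.  ] w 14.5 60.07732093334198
```

Emit:
send_rows(
  moves=[
    [[0,0,1,0,5],[0,0,2,0,5],[0,0,3,0,5],[0,0,3,0,5]],
  ],
)

```text
clock: 6.75
position: [599.9, 50.2, 201.2]
tcp_rot: [0.0, 1.0, -0.0, -0.0]
ft_force: [0.8, -0.1, -4.4]
gripper_width: 0.171
gripper_force: 60.2
```

```bash
python3 -c "
from h import *
st()"
```

```text
t 6.75 pos [599.9  50.2 201.2] yaw -0.0 q6 1.61 F [ 0.8 -0.1 -4.4] T [-0.07  0.05 -0.04] w 14.6 60.18539786338806
```

Emit:
send_rows(
  moves=[
    [[0,0,1,0,5],[0,0,2,0,5],[0,0,3,0,5],[0,0,3,0,5]],
  ],
)

```text
clock: 7.15
position: [600.5, 50.2, 199.9]
tcp_rot: [0.0, 1.0, -0.0, 0.001]
ft_force: [-1.7, 0.1, 5.3]
gripper_width: 0.173
gripper_force: 61.4
```

```bash
python3 -c "
from h import *
st()"
```

```text
t 7.15 pos [600.5  50.2 199.9] yaw -0.0 q6 1.61 F [-1.7  0.1  5.3] T [-0.25  0.62 -0.06] w 14.8 61.40595316886902
```

Contact on the stem top at TCP z of about 200. Pressing and searching clockwise.

Emit:
send_rows(
  moves=[
    [[0,0,1,0.04,5],[0,0,1,0.08,5],[0,0,1,0.12,5],[0,0,1,0.16,5],[0,0,1,0.2,5]],
  ],
)

```text
clock: 7.65
position: [600.3, 49.8, 198.2]
tcp_rot: [0.0, 0.995, -0.101, 0.001]
ft_force: [-0.9, -1.4, 1.5]
gripper_width: 0.173
gripper_force: 61.0
```

Emit:
send_rows(
  moves=[
    [[0,0,0.5,0.03,5],[0,0,0.5,0.06,5],[0,0,0.5,0.09,5]],
  ],
)

```text
clock: 7.95
position: [600.1, 49.9, 197.0]
tcp_rot: [0.0, 0.989, -0.145, 0.0]
ft_force: [-0.3, -2.1, -1.9]
gripper_width: 0.176
gripper_force: 60.5
```

```bash
python3 -c "
from h import *
st()"
```

```text
t 7.95 pos [600.1  49.9 197. ] yaw -0.292 q6 1.9 F [-0.3 -2.1 -1.9] T [-0.44  0.22 -0.02] w 15.0 60.48034071922302
```

Emit:
send_rows(
  moves=[
    [[0,0,1,0.02,5],[0,0,2,0.04,5],[0,0,2.5,0.06,5],[0,0,2.5,0.06,5]],
  ],
)

```text
clock: 8.35
position: [599.6, 50.1, 193.5]
tcp_rot: [0.0, 0.985, -0.174, -0.0]
ft_force: [0.2, -2.1, -5.2]
gripper_width: 0.175
gripper_force: 60.2
```

```bash
python3 -c "
from h import *
st()"
```

```text
t 8.35 pos [599.6  50.1 193.5] yaw -0.351 q6 1.96 F [ 0.2 -2.1 -5.2] T [-0.59  0.05 -0.02] w 15.0 60.16620755195618
```

Dropping at yaw -0.35, which fits the picture estimate. Lowering.

Emit:
send_rows(
  moves=[
    [[0,0.3,2,0.02,5],[0,0.3,4,0.02,5],[0,0.3,6,0.02,5],[0,0.3,8,0.02,5],[0,0.3,8,0.02,5]],
  ],
)

```text
clock: 8.85
position: [599.6, 50.0, 185.7]
tcp_rot: [0.0, 0.983, -0.184, -0.0]
ft_force: [-0.3, -1.4, -5.4]
gripper_width: 0.172
gripper_force: 60.1
```

```bash
python3 -c "
from h import *
st()"
```

```text
t 8.85 pos [599.6  50.  185.7] yaw -0.37 q6 1.98 F [-0.3 -1.4 -5.4] T [-0.45  0.04 -0.01] w 14.7 60.11264204978943
```

Emit:
send_rows(
  moves=[
    [[0,0.3,3,0,5],[0,0.3,6,0,5],[0,0.3,9,0,5],[0,0.3,12,0,5],[0,0.3,12,0,5]],
  ],
)

```text
clock: 9.35
position: [599.4, 49.8, 173.5]
tcp_rot: [0.0, 0.983, -0.184, -0.0]
ft_force: [0.3, -1.4, -5.3]
gripper_width: 0.165
gripper_force: 60.1
```

Emit:
send_rows(
  moves=[
    [[0,0,1,0,5],[0,0,2,0,5],[0,0,3,0,5],[0,0,3,0,5]],
  ],
)

```text
clock: 9.75
position: [599.9, 49.6, 172.9]
tcp_rot: [0.0, 0.983, -0.184, 0.0]
ft_force: [-3.2, -2.0, 5.2]
gripper_width: 0.17
gripper_force: 61.5
```

```bash
python3 -c "
from h import *
st()"
```

```text
t 9.75 pos [599.9  49.6 172.9] yaw -0.37 q6 1.98 F [-3.2 -2.   5.2] T [-0.42  0.86  0.  ] w 14.6 61.52701377868652
```

Emit:
send_rows(
  moves=[
    [[0,0,1,0.02,5],[0,0,2,-0.02,5],[0,0,2,0.02,5],[0,0,2,0,5],[0,0,2,0,5]],
  ],
)

```text
clock: 10.25
position: [600.7, 49.4, 172.8]
tcp_rot: [-0.0, 0.983, -0.184, 0.001]
ft_force: [-5.8, -3.2, 12.2]
gripper_width: 0.172
gripper_force: 62.5
```

```bash
python3 -c "
from h import *
st()"
```

```text
t 10.25 pos [600.7  49.4 172.8] yaw -0.37 q6 1.98 F [-5.8 -3.2 12.2] T [-0.55  1.3  -0.19] w 14.7 62.51704931259155
```

Solid floor at TCP 172.8. That is 75 mm plus the 97.8 mm grip height, so the key is home. Easing the press and turning anticlockwise.

Emit:
send_rows(
  moves=[
    [[0,0,-1.5,-0.08,5],[0,0,-1.5,-0.18,5],[0,0,-1.5,-0.28,5],[0,0,-1.5,-0.38,5],[0,0,-1.5,-0.48,5],[0,0,-1.5,-0.58,5],[0,0,-1.5,-0.68,5],[0,0,-1.5,-0.78,5],[0,0,-1.5,-0.88,5],[0,0,-1.5,-0.98,5]],
  ],
)

```text
clock: 11.25
position: [599.4, 49.8, 172.8]
tcp_rot: [-0.0, 0.953, 0.302, -0.0]
ft_force: [-6.8, -2.1, 8.9]
gripper_width: 0.171
gripper_force: 61.9
```

```bash
python3 -c "
from h import *
st()"
```

```text
t 11.25 pos [599.4  49.8 172.8] yaw 0.613 q6 1.0 F [-6.8 -2.1  8.9] T [-0.27  1.5  -0.42] w 14.6 61.936984062194824
```

Emit:
send_rows(
  moves=[
    [[0,0,0,-0.1,5],[0,0,0,-0.2,5],[0,0,0,-0.3,5],[0,0,0,-0.4,5],[0,0,0,-0.48,5],[0,0,0,-0.54,5],[0,0,0,-0.58,5],[0,0,0,-0.58,5]],
  ],
)

```text
clock: 12.05
position: [598.8, 49.7, 172.7]
tcp_rot: [-0.001, 0.828, 0.56, -0.001]
ft_force: [-8.1, -1.3, 8.6]
gripper_width: 0.171
gripper_force: 61.9
```

```bash
python3 -c "
from h import *
st()"
```

```text
t 12.05 pos [598.8  49.7 172.7] yaw 1.19 q6 0.42 F [-8.1 -1.3  8.6] T [-0.31  1.84 -0.15] w 14.6 61.91059470176697
```

Emit:
send_rows(
  moves=[
    [[0,0,0,-0.05,5],[0,0,0,-0.1,5],[0,0,0,-0.1,5],[0,0,0,-0.1,5]],
  ],
)

```text
clock: 12.45
position: [598.7, 49.6, 172.7]
tcp_rot: [-0.001, 0.8, 0.6, -0.001]
ft_force: [-8.4, -2.3, 9.1]
gripper_width: 0.175
gripper_force: 62.9
```

Emit:
send_rows(
  moves=[
    [[0,0,0,-0.05,5],[0,0,0,-0.1,5],[0,0,0,-0.1,5]],
  ],
)

```text
clock: 12.75
position: [599.3, 50.1, 173.0]
tcp_rot: [-0.001, 0.769, 0.639, 0.001]
ft_force: [-8.0, -1.1, 9.5]
gripper_width: 0.171
gripper_force: 93.3
```

```bash
python3 -c "
from h import *
st()"
```

```text
t 12.75 pos [599.3  50.1 173. ] yaw 1.386 q6 0.23 F [-8.  -1.1  9.5] T [-0.21  1.45 -1.81] w 14.6 93.2998726592632
```

Stop felt, with Tz at -1.8. Unloading slightly, releasing and withdrawing upward.

Emit:
send_rows(
  moves=[
    [[0,0,-1,0.06,5],[0,0,-1,0.06,5],[0,0,-1,0.06,50],[0,0,-1,0.06,50],[0,0,-1,0.06,50],[0,0,-1,0.06,50],[0,0,-1,0.06,50],[0,0,-10,0.06,50],[0,0,-25,0.06,50],[0,0,-50,0.06,50]],
  ],
)

```text
clock: 13.75
position: [598.8, 49.6, 220.6]
tcp_rot: [-0.001, 0.787, 0.617, -0.001]
ft_force: [-0.5, -0.3, 0.4]
gripper_width: 0.588
gripper_force: 0.0
```

Emit:
send_rows(
  moves=[
    [[0,0,-50,0,50],[0,0,-80,0,50],[0,0,-80,0,50],[0,0,-80,0,50]],
  ],
)

```text
clock: 14.15
position: [600.7, 49.7, 303.6]
tcp_rot: [0.001, 0.787, 0.617, 0.002]
ft_force: [-1.1, -0.3, -0.2]
gripper_width: 0.585
gripper_force: 0.0
```

```bash
python3 -c "
from h import *
p,a=st();c,s=np.cos(a),np.sin(a);d=np.array([-150,-150]);print('move back',d[0]*c+d[1]*s,d[0]*s-d[1]*c)"
```

```text
t 14.15 pos [600.7  49.7 303.6] yaw 1.33 q6 0.28 F [-1.1 -0.3 -0.2] T [0.01 0.03 0.02] w 49.9 0.0
move back -181.46457549437758 -109.86631804445501
```

Moving clear so the top camera can see the key.

Emit:
send_rows(
  moves=[
    [[-40,-25,0,0,50],[-80,-50,0,0,50],[-120,-73,0,0,50],[-150,-92,0,0,50],[-180,-110,0,0,50],[-180,-110,0,0,50],[-180,-110,0,0,50]],
  ],
)

```text
clock: 14.85
position: [449.2, -99.0, 299.8]
tcp_rot: [-0.001, 0.788, 0.616, -0.0]
ft_force: [1.1, 0.2, -0.0]
gripper_width: 0.584
gripper_force: 0.0
```

```bash
python3 -c "
from h import *
st()
from bench import get_image
s=get_image('scene')[:,:,::-1][140:280,230:390];t=get_image('top')[:,:,::-1][110:250,240:400]
cv2.imwrite('pics/c3.png',cv2.resize(np.hstack([s,t]),None,fx=2.5,fy=2.5,interpolation=cv2.INTER_CUBIC))
b=np.array([599.7,49.7,184.]);y=1.2
for q in(b,b+60*np.array([np.cos(y),np.sin(y),0]),b-60*np.array([np.cos(y),np.sin(y),0])): print((proj('scene',q)-[230,140])*2.5,(proj('top',q)-[240,110])*2.5+[400,0])"
```

```text
t 14.85 pos [449.2 -99.  299.8] yaw 1.328 q6 -0.03 F [ 1.1  0.2 -0. ] T [-0.01  0.   -0.01] w 49.9 0.0
[238.35246051 137.44342972] [609.14745054 149.43221685]
[291.18706888 124.73816023] [542.79340955 122.75144981]
[184.1522838  150.47842762] [675.80912761 176.31825421]
```

View pics/c3.png

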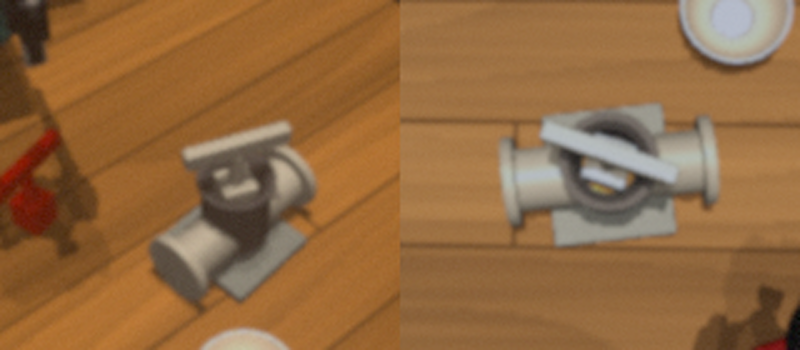

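The key stands in the collar with its bar along (545,128)–(675,175) in the top half. That matches the predicted home, open pose, and the gripper is clear. Handing in.

```bash
python3 -c "
from bench import ticket
print(ticket.job_done())"
```

```text
the job is handed in; nothing more can be done
None
```

I handed the job in at about 15 s: the key went fully home over the stem, I turned it anticlockwise to the stop, and left it standing released in the valve; the hand-in call returned no verdict, so success rests on the forces felt and the final picture.

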